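# Open the furnace's drop-down door with the hook rod

### The job

Open the small bench furnace, touching it only with the hook rod and never with the gripper or arm: take the rod out of its cradle, catch the pull ring on the door's top edge with the hook and bring the door down under control, without letting it drop, until it rests level on its stop. Then unhook and lay the rod back in its cradle, in both forks, and leave everything else on the bench as it is.

Things in the scene. Friction and masses are not known exactly. Their poses are not given: they have to be found in the camera images.
- furnace: white and grey box furnace fixed at the back of the bench, 210 wide (its y), 194 deep, 208 high. Origin: on the bench under the middle of the door hinge, at its front edge; its front faces its own -x (towards the robot), z up. The door fills the front above an 85 mm high control base. The flat roof at z = 208 behind the ring is free, but for a flue pipe 130 mm behind the ring
- door_hinge (a point): middle of the door's hinge axis, at the door's lower front edge, z = 85; the axis runs along the furnace's y
- door (a joint): door angle: 0 upright and shut, grows as the top comes forward and down, 1.55 level on its stop. The door is 172 wide, 123 high above the hinge, 22 thick, 0.32 kg. Hinge friction about 0.06 N m: near upright it stays or leans shut and needs a light pull (about 1 N at the ring); beyond roughly 0.5 rad it falls fast by its own weight unless the hook holds it back
- ring (a point): centre of the steel pull ring that stands in the door's plane on the middle of its top edge: 52 inside diameter, 68 outside, 8 mm round bar; the hole looks along the door's thickness (furnace x when shut). 165 mm from the hinge axis along the door and 12 mm behind it across the door; shut: z = 250; level: the ring lies flat with its centre at z = 100. Turns with the door
- ring_top (a point): middle of the bar of the ring at the end farthest from the hinge, 195 mm from the hinge axis along the door (shut: z = 280, the highest part of the ring)
- hook_rod: hook rod, 198 long, 0.16 kg, loose: wooden flat-sided handle 110 long, 16 wide, 24 high, then an 8 mm round steel shank that ends in a hook turned up. Origin: middle of the handle; +x along the rod to the hook, z up (the way the hook tip points). Handle x from -55 to +55; shank axis on the x axis; the upturned tip stands at x = 139, 8 mm thick, and ends 28 above the shank's axis
- hook_tip (a point): upper end of the hook, 139 ahead of and 28 above the rod's origin
- cradle: aluminium rod cradle fixed on the bench: base strip 136 x 52 x 8 with two forked rests at x = -42 and +42 (10 mm thick, top at z = 60, flared), between which the handle is free to grip. The fork slots run along its x, are 20 wide (handle 16) and their floor is at z = 34. Origin: middle of its underside
- cradle_seat (a point): where the middle of the rod's handle lies when the rod is in the cradle, z = 46; at the start the hook points along the cradle's +x, tip up
- jar_boric: white screw-capped jar with blue lid, 62 diameter, 92 high, loose, on the bench behind the cradle; origin at its underside
- jar_wax: white screw-capped jar, 52 diameter, 78 high, loose; origin at its underside
- vial_02: clear vial with a white cap, 27 diameter, 58 high, loose; origin at its underside

How it is judged:
On the way, in this order (a step that is already met when the one before it is completed fails the run):
1. the hook rod is lifted clear of its cradle (distance between hook_rod and cradle_seat above 0.06 m), for 0.1 s.
2. the door is down on its stop (value of joint door above 1.48 rad), for 0.2 s.
At the end, for the whole second after the job is handed in: The door is down on its stop (above 1.48 rad) and the rod lies still in both forks of the cradle, hook tip up: handle's middle within 20 mm of the seat along the bench and 5 mm in height, in line with the slots within 0.09 rad, upright within 0.25 rad. Either way round is right (value of joint door above 1.48 rad and horizontal distance between hook_rod and cradle_seat below 0.02 m and height (world z) of hook_rod between 0.041 and 0.051 m and angle between the x axis of hook_rod and the x axis of cradle, either way round below 0.09 rad and angle between hook_rod's own z axis and vertical below 0.25 rad and linear speed of hook_rod below 0.02 m/s); the robot touches nothing.
It fails at once if the gripper or arm touches the furnace or its door (contact force between any of the fingers, the arm and furnace above 0.5 N).
It fails at once if the door is let drop or flung (faster than 3 rad/s) (velocity of joint door above 3 rad/s).
It fails at once if a jar or the clear vial is pushed aside by more than 30 mm or knocked over (distance of any of jar_boric, jar_wax, vial_02 from where it was at the start of the episode above 0.03 m or angle between any of jar_boric, jar_wax, vial_02's own z axis and vertical above 0.5 rad).
It also fails if it takes over 61 s, if anything falls off the work surface, if the arm or the gripper's body presses on something with over 40 N, if the wrist force passes 120 N, or if a joint passes its speed limit or range.

### The arm

A 6-joint arm with a two-finger parallel gripper is mounted at the origin on a cart in front of the work surface, level with it; the furniture and walls round the work are solid. World frame = base frame: x ahead of the robot, y to its left, z up, the work surface at z = 0. Lengths are in m, angles in rad, forces in N, time in s.
With the tool pointing down it reaches from about 0.2 to 0.875 m from the base axis. Payload 3.4 kg.
Tool frame: the origin (TCP) lies at the very end of the fingers, on their centre line; the grasp point (between the pads) lies 19 mm behind it; z points along the fingers, y is the line along which they close (so a half turn about z gives the same grasp; the last joint's range is limited). The gripper opens to 94 mm and grips with 3 to 60 N. Pads are 16 mm wide; open, the fingers measure 119 mm over their backs; the gripper's body (75 mm by 177 mm) begins 78 mm behind the grasp point.
Start: joints at [-1.252, 0.276, 1.505, -0, 1.361, -0.121], TCP at [0.245, -0.52, 0.205] pointing down, gripper open.
Joint ranges: [-2.89, 2.89], [-0.75, 2.08], [0.22, 2.7], [-1.18, 4.32], [0.11, 2.71], [-2.7, 2.7]. Speed limits (rad/s): [2.57, 2.57, 3.14, 3.14, 3.14, 3.14].

### API

Orientations are given as a unit quaternion [x, y, z, w].
In Python, from station import * gives the robot as it stands.
- The arm moves only by the tool send_rows, never from a script. Its arguments are lists of equal length, an entry for each row: "offset": the shift along the tool's x, y, z normalised to -1 to 1, where 1 is 0.8 m, a list of three; "angular": the turn, a rotation vector about the tool's x, y, z normalised to -1 to 1, where 1 is 360 degrees, a list of three. A call has 1 to 20 rows; each row is the pose to reach, as a shift and turn from the pose commanded when the call began, along the tool's axes at that moment, turning the shorter way round; what a row does not reach only later rows make up. A row lasts 1/10 s, in which the tool goes at most 50 mm and 8.59 degrees, less where a joint would pass 70% of its speed; a pose out of reach is approached as far as the arm can. A call with a number of a shift or a turn outside -1 to 1 is refused whole. A call with a gripper value outside its range is refused whole. "fingers" is the opening, from 0 (shut) to 1 (fully open), set as the call begins (left out, the last holds). The fingers move at their own pace and stop on an object; "newtons" is the grip in N (left out, the last holds). Time passes only in rows, so rows that repeat a pose let the fingers close. It gives the time, the measured TCP pose, the force, the opening and the grip force at its end, in the units of the state.
- get_state(): the state, without advancing time (a new reading comes with each control period).
- camera(name): name is "side" or "top"; returns a dict with "frame" (384x512x3 uint8, blue, green, red), "z_map" (384x512 float32, m along the optical axis (not along the pixel's ray), 0 where there is no reading), "vertical_fov" (degrees; the focal length in pixels is half the picture's height over the tangent of half this angle, whatever the lens; pixels are square), "cx", "cy" (the principal point, pixels), "R" (3x3) and "t" (3): a world point X has camera coordinates R X + t. Camera axes: x right, y down, z forward; pixel columns grow to the right and rows downward; lengths in m; the calibration is good to about 2 mm. A picture is of the moment at which its call begins.
- hand_in(): hands the job in; it is judged then, once.
The state is a dict: "t": time; "joint_positions": joint angles; "qd": joint speeds; "joint_torque": joint torques, N m; "ee_pos": TCP position; "tool_rot": TCP orientation; "ft_force": force on the tool from outside, world axes, zero at the start; "torque": the same for the moment, N m; "gripper_width": finger opening in m; "grasp_force": force on a finger pad.
Only numpy, scipy, OpenCV 4.12 (cv2) and the standard library are available. Lean on these libraries where they do the work, as an engineer would, in place of code of your own. Each camera call takes 0.05 s, during which the arm holds its last target. There are 200 camera calls.

## Working session

There is one attempt and no reset: what is moved stays moved. The work goes in short steps, Python scripts to look and compute and a tool call to move; the robot and the scene stay as the last step left them, time stands still between calls to the robot, and variables do not carry over. Pictures are saved under pics/ and viewed, at most 13 in all, crops included, and the job is handed in when it is done.

Besides the shell and the picture viewer there is one more tool, called by a JSON object that holds its "method" and its "body", one argument or row to a line. send_rows: Moves the arm, as the interface text tells. Scaled input: -1 to 1 covers 0.8 m each way for a shift and 360 degrees each way for a turn. Its arguments: {"type":"object","properties":{"offset":{"type":"array","items":{"type":"array","items":{"type":"number","minimum":-1,"maximum":1}}},"angular":{"type":"array","items":{"type":"array","items":{"type":"number","minimum":-1,"maximum":1}}},"fingers":{"type":"number"},"newtons":{"type":"number"}},"required":["offset","angular"]}

```bash
mkdir -p pics; ls; cat > h.py <<'E'
from station import *
import numpy as np, cv2
from scipy.spatial.transform import Rotation as Ro
def cam(n):
    c=camera(n); c['f']=c['frame'].shape[0]/2/np.tan(np.radians(c['vertical_fov'])/2); return c
def pts(c):
    z=c['z_map']; v,u=np.mgrid[:z.shape[0],:z.shape[1]]
    P=np.stack([(u-c['cx'])/c['f']*z,(v-c['cy'])/c['f']*z,z],-1)
    W=(P-c['t'])@c['R']; W[z==0]=np.nan; return W
def ray(c,u,v,h):
    d=np.array([(u-c['cx'])/c['f'],(v-c['cy'])/c['f'],1])@c['R']; o=-c['R'].T@c['t']
    return o+d*(h-o[2])/d[2]
def proj(c,X):
    p=c['R']@np.array(X)+c['t']; return p[:2]/p[2]*c['f']+[c['cx'],c['cy']]
E
python3 - <<'E'
from h import *
for n in('side','top'):
    c=cam(n); cv2.imwrite(f'pics/{n}0.png',c['frame']); np.savez(f'{n}0.npz',**c)
    print(n,-np.array(c['R']).T@c['t'],c['f'],c['R'][2])
print(get_state())
E
```

```text
pics
side [ 0.14744946 -0.94235812  0.58815323] 354.3014464316467 [ 0.42799922  0.80218818 -0.41630612]
top [ 0.52253764 -0.16400758  1.10534285] 377.00010555649465 [ 0.06308131 -0.00299011 -0.99800391]
{'t': 0.1, 'joint_positions': array([-1.25199751e+00,  2.76493682e-01,  1.50597673e+00, -4.30628656e-05,
        1.36069019e+00, -1.21039846e-01]), 'qd': array([ 0.00107708, -0.00190329, -0.00249447,  0.0001891 ,  0.00051052,
        0.00053052]), 'joint_torque': array([ 8.72784876e-04, -4.05456376e+01, -2.37780172e+01,  7.01208157e-02,
        2.98803148e-02, -4.85232454e-05]), 'ee_pos': array([ 0.24463365, -0.51981511,  0.20472482]), 'tool_rot': array([ 9.75913767e-01,  2.18155228e-01, -9.83443147e-05, -7.78066813e-04]), 'ft_force': array([-0.19108795, -0.30496746,  0.34330013]), 'torque': array([0.01992784, 0.03134991, 0.06430075]), 'grasp_force': 0.0, 'gripper_width': 0.09406820742526267}
```

View pics/side0.png

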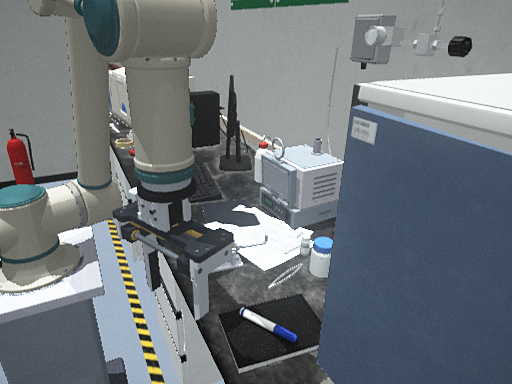

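View pics/top0.png

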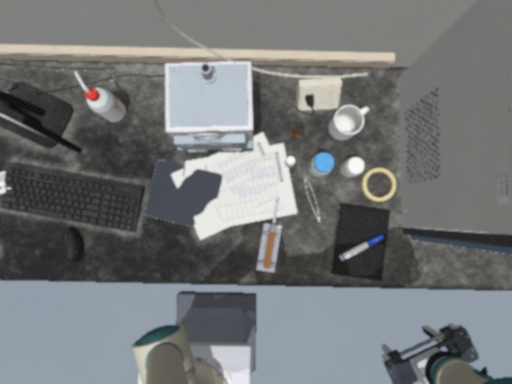

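The side view shows the furnace at about (300,180), with the ring at (275,146). In the top view the cradle and handle are at (269,247), with the hook at about (277,200). The furnace roof is at (208,95), the ring near (208,128), the blue-lid jar at (322,163), the wax jar at (352,167) and the vial at (291,160).

```bash
python3 - <<'E'
from h import *
t=dict(np.load('top0.npz')); s=dict(np.load('side0.npz'))
W=pts(t); H=cv2.cvtColor(t['frame'],cv2.COLOR_BGR2HSV)
# roof
m=(abs(W[...,2]-.208)<.006); m[:, :150]=0; m[:,270:]=0
n,l,st,_=cv2.connectedComponentsWithStats(m.astype(np.uint8)); k=1+st[1:,4].argmax()
p=W[l==k][:,:2].astype(np.float32); print('roof',cv2.minAreaRect(p),st[k], cv2.boxPoints(cv2.minAreaRect(p)))
# ring in top/side: points above .225
for nm,c in(('top',t),('side',s)):
    w=pts(c); q=w[(w[...,2]>.225)&(w[...,2]<.30)&(w[...,0]>.5)&(w[...,0]<.8)&(w[...,1]>-.2)&(w[...,1]<.2)]
    print(nm,len(q)); 
    if len(q): print(np.nanmin(q,0),np.nanmax(q,0),np.median(q,0))
# wood handle
roi=np.zeros(m.shape,bool); roi[195:280,250:300]=1
wd=roi&(H[...,0]>5)&(H[...,0]<22)&(H[...,1]>90)
v,u=np.nonzero(wd); print('wood px',len(u),u.min(),u.max(),v.min(),v.max())
g=np.array([ray(t,a,b,.058)[:2] for a,b in zip(u,v)],np.float32)
r=cv2.minAreaRect(g); print('handle',r,g.mean(0)); print('depth z',np.median(W[wd],0))
zz=W[roi]; q=W[roi&(W[...,2]>.03)&(W[...,2]<.09)]; print('cradle+rod',cv2.minAreaRect(q[:,:2].astype(np.float32)))
for nm,(a,b),h in(('boric',(322,162),.092),('wax',(352,167),.078),('vial',(291,160),.058)): print(nm,ray(t,a,b,h),W[b,a])
def up(im,x0,y0,w,h,k): return cv2.resize(im[y0:y0+h,x0:x0+w],None,fx=k,fy=k,interpolation=cv2.INTER_CUBIC)
A=up(t['frame'],155,50,150,230,2.6); B=up(s['frame'],200,120,150,190,3)
o=np.zeros((600,840,3),np.uint8); o[:min(600,A.shape[0]),:390]=A[:600]; o[:570,390:840]=B
cv2.imwrite('pics/crop0.png',o[:, :800])
E
```

```text
roof ((0.8101010918617249, -0.046422749757766724), (0.1716536581516266, 0.21004250645637512), 2.9935340881347656) [ 165   62   88   71 5364] [[ 0.7189068   0.05397303]
 [ 0.729876   -0.15578285]
 [ 0.90129536 -0.14681853]
 [ 0.8903262   0.06293735]]
top 167
[ 0.69661166 -0.08400778  0.22519999] [ 0.70884543 -0.02086124  0.28645013] [ 0.70158241 -0.05116686  0.26958991]
side 110
[ 0.69574198 -0.08368461  0.22568513] [ 0.7075987  -0.01876205  0.28470062] [ 0.6999852  -0.05982496  0.25562574]
wood px 155 265 273 232 267
handle ((0.4316003918647766, -0.20584917068481445), (0.012553248554468155, 0.09679877012968063), 82.31316375732422) [ 0.43093857 -0.2059523 ]
depth z [ 0.43043359 -0.20601151  0.05868957]
cradle+rod ((0.4771248996257782, -0.21252985298633575), (0.04287981986999512, 0.1960478276014328), 83.3778076171875)
boric [ 0.67294061 -0.34356421  0.092     ] [ 0.67247564 -0.34300911  0.09513273]
wax [ 0.66307023 -0.42859827  0.078     ] [ 0.66294885 -0.42836974  0.07888735]
vial [ 0.68165013 -0.2626819   0.058     ] [ 0.68112946 -0.26235901  0.06142726]
```

View pics/crop0.png

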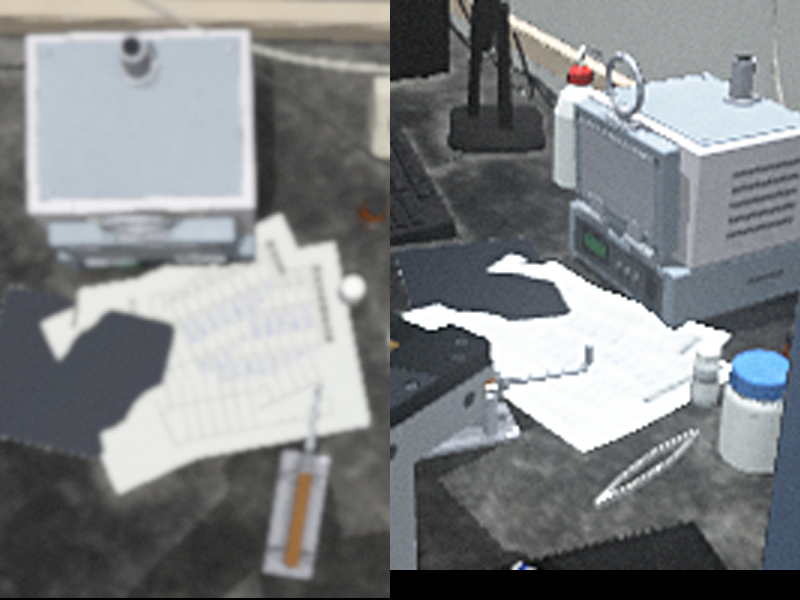

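The crop shows the handle along the cradle with its hook end at about crop (318,388). The ring stands at the middle of the door's top edge, with the flue well behind it. Next I'll refine the rod line and work out the approach.

```bash
cat >> h.py <<'E'
def rodline(c,box,h):
    H=cv2.cvtColor(c['frame'],cv2.COLOR_BGR2HSV); x0,x1,y0,y1=box
    roi=np.zeros(H.shape[:2],bool); roi[y0:y1,x0:x1]=1
    m=roi&(H[...,0]>5)&(H[...,0]<22)&(H[...,1]>70)
    v,u=np.nonzero(m); g=np.array([ray(c,a,b,h) for a,b in zip(u,v)])[:,:2].astype(np.float32)
    vx,vy,x,y=cv2.fitLine(g,cv2.DIST_HUBER,0,.001,.001).ravel()
    if vx<0: vx,vy=-vx,-vy
    s=(g-[x,y])@[vx,vy]; mid=np.array([x,y])+(s.min()+s.max())/2*np.array([vx,vy])
    return mid,np.degrees(np.arctan2(vy,vx)),np.ptp(s)
def move(target,yaw,pitch=0):
    "offset/angular for tool-down pose: TCP target, closing axis perpendicular to rod yaw (deg); pitch nose-up deg about rod y"
    s=get_state(); R0=Ro.from_quat(s['tool_rot']); 
    best=None
    for k in(0,180):
        R=Ro.from_euler('z',yaw+k,degrees=True)*Ro.from_euler('y',-pitch*(1 if k==0 else -1),degrees=True)*Ro.from_quat([1,0,0,0])
        r=(R0.inv()*R).as_rotvec()
        if best is None or np.linalg.norm(r)<np.linalg.norm(best): best=r
    d=R0.inv().apply(np.array(target)-s['ee_pos'])
    print('tcp',s['ee_pos'].round(4),'offset',(d/.8).round(4),'angular',(best/2/np.pi).round(4), 'mm',(d*1e3).round(1),'deg',np.degrees(best).round(2))
E
python3 - <<'E'
from h import *
t=dict(np.load('top0.npz')); s=dict(np.load('side0.npz'))
print(rodline(t,(250,300,220,275),.058))
W=pts(t); 
p=W[200:285,250:300]; q=p[(p[...,2]>.004)&(p[...,2]<.02)]; 
print('hook px top',ray(t,277.3,199.2,.07))
# strip: bright gray region
g=cv2.cvtColor(t['frame'],cv2.COLOR_BGR2GRAY); print(g[225:275:4,250:295:3])
w=pts(s); q=w[(w[...,0]>.5)&(w[...,0]<.62)&(w[...,1]>-.27)&(w[...,1]<-.18)&(w[...,2]>.03)&(w[...,2]<.1)]
print('hook side',q.shape,np.round(q,3)[::3])
# door front face in side/top
q=w[(w[...,2]>.10)&(w[...,2]<.2)&(w[...,1]>-.13)&(w[...,1]<.03)&(w[...,0]>.62)&(w[...,0]<.74)]
e=np.array([.9986,.0523,0]); d=(q-[.701,-.052,0])@e; print('door face rel ring',np.percentile(d,[10,50,90]))
x,_,_,_=np.linalg.lstsq(np.c_[q[:,1],np.ones(len(q))],q[:,0],rcond=None); print(x)
move([.431,-.206,.127],-7.5)
E
```

```text
(array([ 0.4317709 , -0.20619632], dtype=float32), np.float32(-7.5107822), np.float32(0.09722333))
hook px top [ 0.57040647 -0.22564951  0.07      ]
[[ 69  75  68  65  92 178 174 138 140 147 164  94  86  87  94]
 [ 74  77  84  76 108 176 151 143 147 174 167  94  94  98 108]
 [ 79  75  73  70 118 155 141 119 119 150 137  94  97 109 104]
 [ 80  81  80  78 165 172 128 116 137 165 110  89  95  96  99]
 [ 76  84  79  86 173 166 119 120 149 174  82  77  97 102  99]
 [ 83  78  80 100 178 152 118 119 161 171  71  65  87  92 102]
 [ 70  65  65 131 177 145 117 124 167 154  58  64  92 102  97]
 [ 59  61  56 145 179 136 118 132 174 124  58  53  69  90  88]
 [ 48  54  61 167 168 124 117 143 177 107  54  48  60  61  58]
 [ 46  53  70 129 126 111 119 131 161  78  57  50  64  64  58]
 [ 56  58 101 172 154 115 118 140 142  64  56  57  56  62  61]
 [ 55  64 122 160 170 165 169 173 149  68  61  61  61  61  65]
 [ 79  75  53  55  68  75  80  81  74  70  60  57  56  58  69]]
hook side (95, 3) [[ 0.567 -0.225  0.073]
 [ 0.567 -0.224  0.07 ]
 [ 0.568 -0.223  0.066]
 [ 0.567 -0.226  0.064]
 [ 0.567 -0.226  
[... 197 characters left out ...]
]
 [ 0.541 -0.223  0.051]
 [ 0.549 -0.226  0.05 ]
 [ 0.557 -0.228  0.049]
 [ 0.566 -0.228  0.046]
 [ 0.519 -0.217  0.05 ]
 [ 0.528 -0.218  0.048]
 [ 0.535 -0.223  0.049]
 [ 0.544 -0.224  0.047]
 [ 0.553 -0.224  0.044]
 [ 0.5   -0.213  0.049]
 [ 0.508 -0.216  0.049]
 [ 0.515 -0.219  0.049]
 [ 0.524 -0.22   0.047]
 [ 0.531 -0.224  0.047]
 [ 0.54  -0.224  0.045]
 [ 0.508 -0.221  0.049]
 [ 0.518 -0.22   0.046]
 [ 0.526 -0.221  0.044]
 [ 0.507 -0.218  0.044]]
door face rel ring [-0.00707071 -0.00457255 -0.00123154]
[-0.08115463  0.69307152]
tcp [ 0.2446 -0.5198  0.2047] offset [ 0.3778 -0.2556  0.0976] angular [-0.0002  0.      0.0908] mm [ 302.2 -204.5   78.1] deg [-9.00e-02  2.00e-02  3.27e+01]
```

{"method": "send_rows", "body": {
  "offset": [
    [0.378,-0.256,0.098],
    [0.378,-0.256,0.098],
    [0.378,-0.256,0.098],
    [0.378,-0.256,0.098],
    [0.378,-0.256,0.098],
    [0.378,-0.256,0.098],
    [0.378,-0.256,0.098],
    [0.378,-0.256,0.098],
    [0.378,-0.256,0.098],
    [0.378,-0.256,0.098],
    [0.378,-0.256,0.098],
    [0.378,-0.256,0.098]
  ],
  "angular": [
    [0,0,0.0915],
    [0,0,0.0915],
    [0,0,0.0915],
    [0,0,0.0915],
    [0,0,0.0915],
    [0,0,0.0915],
    [0,0,0.0915],
    [0,0,0.0915],
    [0,0,0.0915],
    [0,0,0.0915],
    [0,0,0.0915],
    [0,0,0.0915]
  ],
  "fingers": 1
}}

```text
t: 1.3
ee_pos: [0.4309, -0.2076, 0.1273]
tool_rot: [0.998, -0.068, 0.0, 0.0]
ft_force: [0.2, -0.4, -0.1]
gripper_width: 0.0942
grasp_force: 0.0
```

```bash
python3 - <<'E'
from h import *
s=get_state(); print(s['t'],s['gripper_width'],s['joint_positions'])
move([.431,-.206,.027],-7.8)
c=cam('side'); cv2.imwrite('pics/side1.png',cv2.resize(c['frame'][150:350,120:340],None,fx=2.7,fy=2.7))
E
```

```text
1.3 0.09415075493589836 [-5.94179790e-01  1.91640928e-01  1.82842635e+00 -4.81677118e-04
  1.12083105e+00  1.11383088e+00]
tcp [ 0.4309 -0.2076  0.1273] offset [-0.0002 -0.0021  0.1254] angular [ 0.0001 -0.0001 -0.0001] mm [ -0.2  -1.7 100.3] deg [ 0.04 -0.02 -0.05]
```

View pics/side1.png

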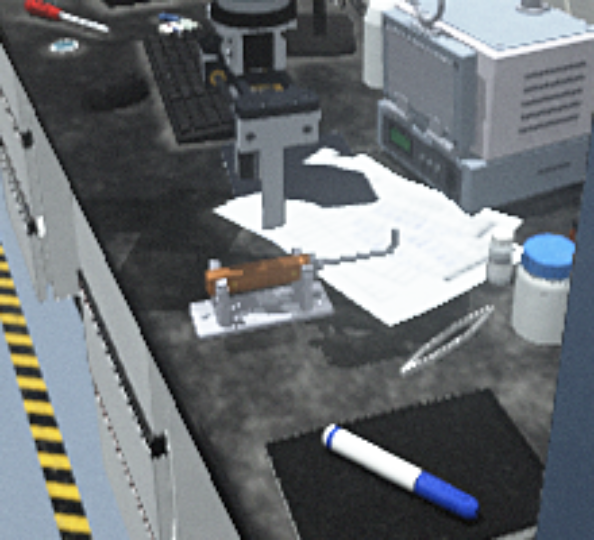

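The view shows the gripper over the handle at crop (260,270), with both forks at its ends and free space between them. I'll descend and then grip.

{"method": "send_rows", "body": {
  "offset": [
    [0,-0.002,0.06],
    [0,-0.002,0.1],
    [0,-0.002,0.125],
    [0,-0.002,0.125],
    [0,-0.002,0.125]
  ],
  "angular": [
    [0,0,0],
    [0,0,0],
    [0,0,0],
    [0,0,0],
    [0,0,0]
  ]
}}

```text
t: 1.85
ee_pos: [0.4316, -0.2055, 0.0274]
tool_rot: [0.998, -0.068, 0.0, 0.0]
ft_force: [0.4, -1.2, 0.6]
gripper_width: 0.094
grasp_force: 0.0
```

{"method": "send_rows", "body": {
  "offset": [
    [0,0,0],
    [0,0,0],
    [0,0,0],
    [0,0,0],
    [0,0,0],
    [0,0,0],
    [0,0,0],
    [0,0,0],
    [0,0,0],
    [0,0,0]
  ],
  "angular": [
    [0,0,0],
    [0,0,0],
    [0,0,0],
    [0,0,0],
    [0,0,0],
    [0,0,0],
    [0,0,0],
    [0,0,0],
    [0,0,0],
    [0,0,0]
  ],
  "fingers": 0,
  "newtons": 45
}}

```text
t: 2.85
ee_pos: [0.4315, -0.2048, 0.0271]
tool_rot: [0.998, -0.067, 0.0, 0.0]
ft_force: [0.1, -0.7, -0.2]
gripper_width: 0.0171
grasp_force: 0.2
```

{"method": "send_rows", "body": {
  "offset": [
    [0,0,0],
    [0,0,0],
    [0,0,0],
    [0,0,0]
  ],
  "angular": [
    [0,0,0],
    [0,0,0],
    [0,0,0],
    [0,0,0]
  ]
}}

```text
t: 3.25
ee_pos: [0.4315, -0.205, 0.027]
tool_rot: [0.998, -0.068, 0.0, 0.0]
ft_force: [-0.0, -3.1, -0.9]
gripper_width: 0.0157
grasp_force: 45.0
```

```bash
python3 - <<'E'
from h import *
s=get_state(); print({k:np.round(v,4) for k,v in s.items()})
move([.4315,-.205,.180],-7.8)
E
```

```text
{'t': np.float64(3.25), 'joint_positions': array([-5.8900e-01,  3.0890e-01,  1.9685e+00, -5.0000e-04,  8.6390e-01,
        1.1173e+00]), 'qd': array([-0.0005,  0.001 , -0.    ,  0.0008,  0.0002,  0.0009]), 'joint_torque': array([  1.1001, -35.969 , -16.5503,   0.5404,   0.2617,  -0.0945]), 'ee_pos': array([ 0.4315, -0.205 ,  0.027 ]), 'tool_rot': array([ 9.977e-01, -6.750e-02,  0.000e+00,  3.000e-04]), 'ft_force': array([-0.0352, -3.0804, -0.9215]), 'torque': array([-0.3383,  0.1019, -0.0242]), 'grasp_force': np.float64(44.9917), 'gripper_width': np.float64(0.0157)}
tcp [ 0.4315 -0.205   0.027 ] offset [ 1.000e-04  1.000e-04 -1.912e-01] angular [ 0.0001 -0.      0.0002] mm [ 1.00e-01  1.00e-01 -1.53e+02] deg [ 0.03 -0.    0.06]
```

{"method": "send_rows", "body": {
  "offset": [
    [0,0,-0.02],
    [0,0,-0.06],
    [0,0,-0.11],
    [0,0,-0.16],
    [0,0,-0.22],
    [0,0,-0.27],
    [0,0,-0.27],
    [0,0,-0.27]
  ],
  "angular": [
    [0,0,0],
    [0,0,0],
    [0,0,0],
    [0,0,0],
    [0,0,0],
    [0,0,0],
    [0,0,0],
    [0,0,0]
  ],
  "newtons": 55
}}

```text
t: 4.05
ee_pos: [0.4313, -0.2042, 0.2431]
tool_rot: [0.998, -0.067, 0.0, -0.0]
ft_force: [0.6, 0.1, -2.4]
gripper_width: 0.0157
grasp_force: 55.0
```

```bash
python3 - <<'E'
from h import *
s=get_state(); T=s['ee_pos']; print(T,s['gripper_width'],s['ft_force'])
c=cam('side'); np.savez('side2.npz',**c); w=pts(c)
yaw=np.radians(-7.74); ex=np.array([np.cos(yaw),np.sin(yaw)]); ey=np.array([-ex[1],ex[0]])
d=w-T; a=d[...,:2]@ex; b=d[...,:2]@ey; z=d[...,2]
m=(a>.04)&(a<.2)&(abs(b)<.04)&(z>-.03)&(z<.08)
for lo in np.arange(.05,.16,.01):
    k=m&(a>=lo)&(a<lo+.01)
    if k.any(): print(round(lo,3),k.sum(),b[k].mean().round(4),z[k].min().round(4),np.median(z[k]).round(4),z[k].max().round(4))
u=proj(c,T+[.08,0,.02]).astype(int); print(u)
cv2.imwrite('pics/side2.png',cv2.resize(c['frame'][max(u[1]-75,0):u[1]+75,u[0]-100:u[0]+100],None,fx=3,fy=3))
E
```

```text
[ 0.43125208 -0.20417111  0.24309397] 0.015740285671673557 [ 0.58251896  0.09254994 -2.37741026]
0.05 33 -0.005 0.0082 0.0212 0.0321
0.06 15 -0.0019 0.017 0.0212 0.0254
0.07 13 -0.0011 0.016 0.0204 0.0243
0.08 10 -0.0009 0.018 0.0213 0.0237
0.09 12 -0.0013 0.0169 0.02 0.0238
0.1 14 -0.001 0.0167 0.0215 0.0242
0.11 11 -0.0014 0.0163 0.021 0.0238
0.12 13 -0.0002 0.0154 0.0199 0.0232
0.13 29 -0.0008 0.0179 0.0284 0.0457
0.14 13 -0.0012 0.0228 0.0359 0.0466
[244 169]
```

View pics/side2.png

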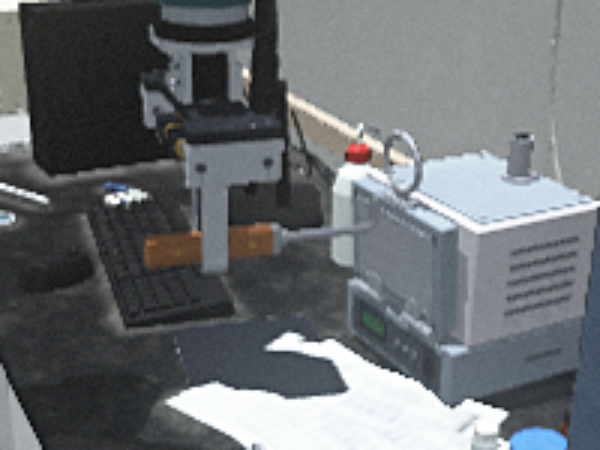

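The view shows the rod held level, with its hook hidden in front of the door near crop (370,225) and the ring at (403,165). Next I'll go to the pre-insertion pose in line with the ring.

```bash
python3 - <<'E'
from h import *
move([.506,-.062,.218],3)
E
```

```text
tcp [ 0.4305 -0.2037  0.2417] offset [ 0.0698 -0.1882  0.0298] angular [-0.0003  0.0004 -0.0298] mm [  55.8 -150.6   23.8] deg [ -0.1    0.13 -10.73]
```

{"method": "send_rows", "body": {
  "offset": [
    [0.02,-0.05,0.01],
    [0.04,-0.1,0.02],
    [0.06,-0.15,0.03],
    [0.07,-0.188,0.03],
    [0.07,-0.188,0.03],
    [0.07,-0.188,0.03],
    [0.07,-0.188,0.03]
  ],
  "angular": [
    [0,0,-0.01],
    [0,0,-0.02],
    [0,0,-0.03],
    [0,0,-0.03],
    [0,0,-0.03],
    [0,0,-0.03],
    [0,0,-0.03]
  ]
}}

```text
t: 4.8
ee_pos: [0.5061, -0.0637, 0.2178]
tool_rot: [1.0, 0.026, -0.001, -0.0]
ft_force: [0.4, -0.8, -1.6]
gripper_width: 0.0157
grasp_force: 55.0
```

```bash
cat >> h.py <<'E'
def hookring(name,png,zr=(.225,.29)):
    s=get_state(); T=s['ee_pos']; R=Ro.from_quat(s['tool_rot']).as_matrix(); c=cam(name); w=pts(c); ex=R[:,0]*np.sign(R[0,0]); 
    f=np.array([.9986,.0523,0]); g=np.array([-.0523,.9986,0]); d=w-T
    a,b,z=d@f,d@g,d[...,2]
    m=(a>.07)&(a<.15)&(abs(b)<.03)&(z>0)&(z<.06)
    print(name,'tcp',T.round(4),'rodyaw',np.degrees(np.arctan2(ex[1],ex[0])).round(2))
    for lo,hi in((.07,.1),(.1,.13),(.13,.15)):
        k=m&(a>=lo)&(a<hi)
        if k.any(): print(' rod',lo,k.sum(),'a,b,z',a[k].mean().round(4),b[k].mean().round(4),z[k].mean().round(4),'zmax',z[k].max().round(4))
    r=w-[.705,-.052,.25]; a,b=r@f,r@g; k=(abs(a)<.02)&(abs(b)<.05)&(w[...,2]>zr[0])&(w[...,2]<zr[1])
    if k.any(): q=w[k]; print(' ring',k.sum(),'a',a[k].mean().round(4),'b',b[k].min().round(4),b[k].max().round(4),'z',q[:,2].max().round(4),'b of rod',((T-[.705,-.052,0])@g).round(4))
    u=proj(c,[.66,-.055,.25]).astype(int)
    cv2.imwrite(png,cv2.resize(c['frame'][u[1]-50:u[1]+50,u[0]-65:u[0]+65],None,fx=5,fy=5,interpolation=cv2.INTER_CUBIC))
E
python3 - <<'E'
from h import *
hookring('side','pics/s3.png'); hookring('top','pics/t3.png')
a=cv2.imread('pics/s3.png'); b=cv2.imread('pics/t3.png'); cv2.imwrite('pics/b3.png',cv2.resize(np.hstack([a,b]),(800,308)))
E
```

```text
side tcp [ 0.5061 -0.0637  0.2178] rodyaw 3.03
 rod 0.07 24 a,b,z 0.0849 -0.0009 0.0204 zmax 0.0235
 rod 0.1 23 a,b,z 0.1154 -0.001 0.0203 zmax 0.0242
 rod 0.13 30 a,b,z 0.1384 -0.0009 0.0317 zmax 0.0453
 ring 110 a -0.0045 b -0.0314 0.0341 z 0.2848 b of rod -0.0013
top tcp [ 0.5063 -0.064   0.2182] rodyaw 2.99
 rod 0.07 42 a,b,z 0.0847 -0.0009 0.0229 zmax 0.0282
 rod 0.1 38 a,b,z 0.1154 -0.0014 0.0234 zmax 0.0261
 rod 0.13 29 a,b,z 0.1383 -0.0015 0.0338 zmax 0.0517
 ring 165 a -0.0033 b -0.0319 0.0314 z 0.2879 b of rod -0.0016
```

View pics/b3.png

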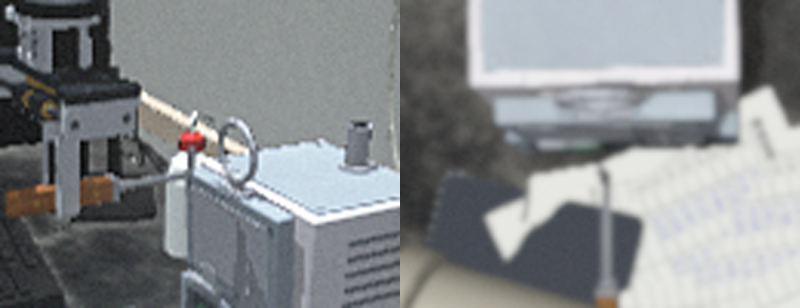

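The left half shows the hook tip at about (190,150) before the ring at (238,150). The right half shows the rod lined up with the ring. The rod is about 2.5 mm to the right of centre, so I'll correct that while inserting.

{"method": "send_rows", "body": {
  "offset": [
    [0.02,-0.003,0],
    [0.04,-0.003,0],
    [0.06,-0.003,0],
    [0.08,-0.003,0],
    [0.1025,-0.003,0],
    [0.1025,-0.003,0],
    [0.1025,-0.003,0]
  ],
  "angular": [
    [0,0,0],
    [0,0,0],
    [0,0,0],
    [0,0,0],
    [0,0,0],
    [0,0,0],
    [0,0,0]
  ]
}}

```text
t: 5.6
ee_pos: [0.5881, -0.0572, 0.2187]
tool_rot: [1.0, 0.026, -0.001, -0.0]
ft_force: [0.4, 0.2, -1.4]
gripper_width: 0.0154
grasp_force: 55.0
```

```bash
python3 - <<'E'
from h import *
print(get_state()['ft_force'])
hookring('side','pics/s4.png'); hookring('top','pics/t4.png')
a=cv2.imread('pics/s4.png'); b=cv2.imread('pics/t4.png'); cv2.imwrite('pics/b4.png',cv2.resize(np.hstack([a,b]),(800,308)))
E
```

```text
[ 0.44739668  0.23379707 -1.44306576]
side tcp [ 0.5881 -0.0572  0.2187] rodyaw 2.99
 rod 0.07 22 a,b,z 0.0852 -0.0006 0.0204 zmax 0.024
 rod 0.1 107 a,b,z 0.1127 -0.0022 0.0283 zmax 0.0599
 rod 0.13 19 a,b,z 0.1402 -0.0009 0.0362 zmax 0.0463
 ring 127 a -0.0048 b -0.0329 0.0336 z 0.2853 b of rod 0.0009
top tcp [ 0.5878 -0.057   0.2188] rodyaw 3.0
 rod 0.1 134 a,b,z 0.1147 -0.0002 0.029 zmax 0.0597
 rod 0.13 32 a,b,z 0.1377 -0.0011 0.0332 zmax 0.0488
 ring 196 a -0.0019 b -0.0318 0.0314 z 0.2873 b of rod 0.0011
```

View pics/b4.png

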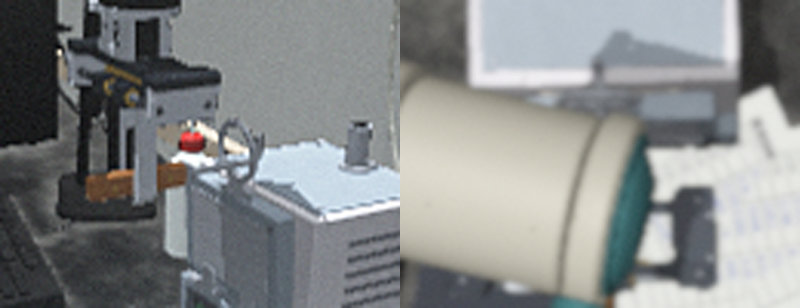

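The left half shows the hook tip through the ring, with the tip end at about (250,165) inside the ring around (240,155). I'll work out the arc table.

```bash
cat >> h.py <<'E'
def arc(ths,e,g,A0,Z0):
    "tool offsets from pose with tip axis A0 mm behind shut bar, shank axis height Z0 mm"
    th=np.array(ths); e=np.broadcast_to(e,th.shape); g=np.broadcast_to(g,th.shape)
    dx=12*np.cos(th)-195*np.sin(th)-12+8+e-A0; dz=85+195*np.cos(th)+12*np.sin(th)-8-g-Z0
    print([[round(a/800,3),0,round(-b/800,3)] for a,b in zip(dx,dz)])
E
python3 -c "
from h import *
arc([0,0,0,0],[15,10,4,0],4,23.8,239)
arc(np.arange(.04,.45,.04),0,np.linspace(4,3,11),23.8,239)"
```

```text
[[np.float64(-0.001), 0, np.float64(-0.036)], [np.float64(-0.007), 0, np.float64(-0.036)], [np.float64(-0.015), 0, np.float64(-0.036)], [np.float64(-0.02), 0, np.float64(-0.036)]]
[[np.float64(-0.03), 0, np.float64(-0.037)], [np.float64(-0.039), 0, np.float64(-0.037)], [np.float64(-0.049), 0, np.float64(-0.037)], [np.float64(-0.059), 0, np.float64(-0.036)], [np.float64(-0.068), 0, np.float64(-0.035)], [np.float64(-0.078), 0, np.float64(-0.033)], [np.float64(-0.088), 0, np.float64(-0.032)], [np.float64(-0.097), 0, np.float64(-0.029)], [np.float64(-0.107), 0, np.float64(-0.027)], [np.float64(-0.116), 0, np.float64(-0.024)], [np.float64(-0.125), 0, np.float64(-0.021)]]
```

{"method": "send_rows", "body": {
  "offset": [
    [0,0,-0.018],
    [0,0,-0.036],
    [0,0,-0.036],
    [-0.007,0,-0.036],
    [-0.015,0,-0.036],
    [-0.02,0,-0.036],
    [-0.03,0,-0.037],
    [-0.039,0,-0.037],
    [-0.049,0,-0.037],
    [-0.059,0,-0.036],
    [-0.068,0,-0.035],
    [-0.078,0,-0.033],
    [-0.088,0,-0.032],
    [-0.088,0,-0.032]
  ],
  "angular": [
    [0,0,0],
    [0,0,0],
    [0,0,0],
    [0,0,0],
    [0,0,0],
    [0,0,0],
    [0,0,0],
    [0,0,0],
    [0,0,0],
    [0,0,0],
    [0,0,0],
    [0,0,0],
    [0,0,0],
    [0,0,0]
  ]
}}

```text
t: 7.1
ee_pos: [0.5172, -0.0601, 0.2446]
tool_rot: [1.0, 0.027, -0.0, 0.0]
ft_force: [0.1, -1.1, -2.0]
gripper_width: 0.0156
grasp_force: 55.0
```

```bash
cat >> h.py <<'E'
def door(name='side'):
    "door angle and bar point from the depth map: ring+door points ahead of the shut plane"
    s=get_state(); c=cam(name); w=pts(c); f=np.array([.9986,.0523,0]); g=np.array([-.0523,.9986,0])
    r=w-[.690,-.053,.085]; a,b,z=r@f,r@g,r[...,2]
    rho=np.hypot(a,z); th=np.arctan2(-a,z)
    k=(abs(b)>.012)&(abs(b)<.036)&(rho>.14)&(rho<.20)&(th>-.15)&(z>0)  # ring sides, off the rod
    k2=(abs(b)<.08)&(abs(b)>.04)&(rho>.05)&(rho<.12)&(th>-.15)&(z>-.02)
    print(name,'t',s['t'],'tcp',s['ee_pos'].round(4),'F',s['ft_force'].round(1),'ring th',k.sum(),np.percentile(th[k],[5,50,95]).round(3) if k.any() else '','door th',k2.sum(),np.percentile(th[k2],[5,50,95]).round(3) if k2.any() else '')
    return c
E
python3 - <<'E'
from h import *
c=door('side'); door('top')
cv2.imwrite('pics/s5.png',cv2.resize(c['frame'][110:230,200:360],None,fx=4,fy=4,interpolation=cv2.INTER_CUBIC))
E
```

```text
side t 7.1 tcp [ 0.5172 -0.0601  0.2446] F [ 0.1 -1.1 -2. ] ring th 80 [0.168 0.205 0.232] door th 223 [0.13  0.212 0.239]
top t 7.15 tcp [ 0.5181 -0.0602  0.2448] F [ 1.2  0.5 -1.5] ring th 106 [0.151 0.189 0.223] door th 156 [-0.125 -0.034  0.221]
```

View pics/s5.png

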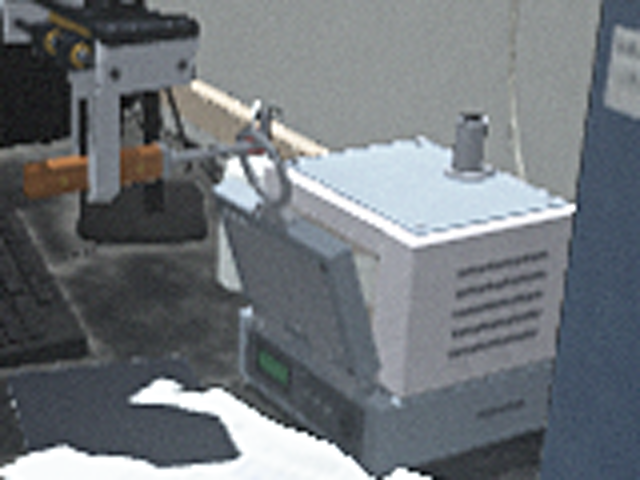

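The view shows the door leaning out about 0.28 rad, with the hook seated behind the ring's top bar at (262,115). I'll carry on along the arc.

```bash
python3 -c "
from h import *
np.set_printoptions(legacy='1.25')
t=np.arange(.32,1.05,.04)
arc(t,np.interp(t,[.28,.45,.6,.8],[0,0,3,6]),np.interp(t,[.3,.5],[3,2]),-46.6,264.6)"
```

```text
[[-0.009, 0, 0.002], [-0.019, 0, 0.004], [-0.028, 0, 0.007], [-0.037, 0, 0.01], [-0.045, 0, 0.014], [-0.053, 0, 0.018], [-0.061, 0, 0.023], [-0.068, 0, 0.027], [-0.076, 0, 0.033], [-0.083, 0, 0.038], [-0.09, 0, 0.044], [-0.097, 0, 0.05], [-0.104, 0, 0.056], [-0.111, 0, 0.063], [-0.118, 0, 0.07], [-0.124, 0, 0.077], [-0.13, 0, 0.085], [-0.136, 0, 0.093], [-0.142, 0, 0.101]]
```

{"method": "send_rows", "body": {
  "offset": [
    [-0.009,0,0.002],
    [-0.019,0,0.004],
    [-0.028,0,0.007],
    [-0.037,0,0.01],
    [-0.045,0,0.014],
    [-0.053,0,0.018],
    [-0.061,0,0.023],
    [-0.068,0,0.027],
    [-0.076,0,0.033],
    [-0.083,0,0.038],
    [-0.083,0,0.038]
  ],
  "angular": [
    [0,0,0],
    [0,0,0],
    [0,0,0],
    [0,0,0],
    [0,0,0],
    [0,0,0],
    [0,0,0],
    [0,0,0],
    [0,0,0],
    [0,0,0],
    [0,0,0]
  ]
}}

```text
t: 8.3
ee_pos: [0.4508, -0.0636, 0.2136]
tool_rot: [1.0, 0.027, -0.001, -0.0]
ft_force: [-0.6, 0.5, -2.5]
gripper_width: 0.0155
grasp_force: 55.0
```

```bash
python3 - <<'E'
from h import *
c=door('side')
cv2.imwrite('pics/s6.png',cv2.resize(c['frame'][110:230,200:360],None,fx=4,fy=4,interpolation=cv2.INTER_CUBIC))
E
```

```text
side t 8.3 tcp [ 0.4508 -0.0636  0.2136] F [-0.6  0.5 -2.5] ring th 61 [0.564 0.595 0.62 ] door th 178 [0.129 0.575 0.633]
```

View pics/s6.png

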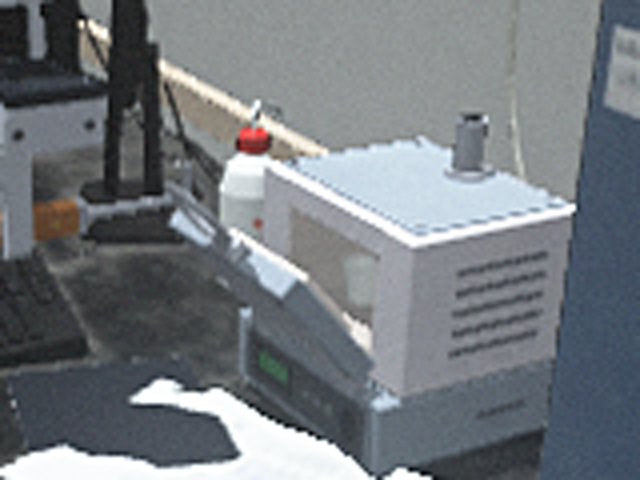

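The view shows the door at about 0.67 rad, with the ring resting in the hook at about (180,200). Tracking matches the plan.

```bash
python3 -c "
from h import *
np.set_printoptions(legacy='1.25')
t=np.r_[np.arange(.72,1.5,.045),1.53,1.57]; print(t.round(2))
arc(t,np.interp(t,[.68,.85],[4.5,7]),2,-113,234.2)"
```

```text
[0.72 0.76 0.81 0.86 0.9  0.95 0.99 1.04 1.08 1.13 1.17 1.22 1.26 1.31
 1.35 1.4  1.44 1.49 1.53 1.57]
[[-0.007, 0, 0.006], [-0.015, 0, 0.013], [-0.022, 0, 0.02], [-0.029, 0, 0.028], [-0.037, 0, 0.036], [-0.044, 0, 0.044], [-0.051, 0, 0.053], [-0.057, 0, 0.062], [-0.063, 0, 0.071], [-0.068, 0, 0.08], [-0.074, 0, 0.09], [-0.078, 0, 0.1], [-0.082, 0, 0.11], [-0.086, 0, 0.12], [-0.09, 0, 0.131], [-0.092, 0, 0.142], [-0.095, 0, 0.152], [-0.097, 0, 0.163], [-0.098, 0, 0.174], [-0.099, 0, 0.184]]
```

{"method": "send_rows", "body": {
  "offset": [
    [-0.007,0,0.006],
    [-0.015,0,0.013],
    [-0.022,0,0.02],
    [-0.029,0,0.028],
    [-0.037,0,0.036],
    [-0.044,0,0.044],
    [-0.051,0,0.053],
    [-0.057,0,0.062],
    [-0.063,0,0.071],
    [-0.068,0,0.08],
    [-0.074,0,0.09],
    [-0.078,0,0.1],
    [-0.082,0,0.11],
    [-0.086,0,0.12],
    [-0.09,0,0.131],
    [-0.092,0,0.142],
    [-0.095,0,0.152],
    [-0.097,0,0.163],
    [-0.098,0,0.174],
    [-0.099,0,0.184]
  ],
  "angular": [
    [0,0,0],
    [0,0,0],
    [0,0,0],
    [0,0,0],
    [0,0,0],
    [0,0,0],
    [0,0,0],
    [0,0,0],
    [0,0,0],
    [0,0,0],
    [0,0,0],
    [0,0,0],
    [0,0,0],
    [0,0,0],
    [0,0,0],
    [0,0,0],
    [0,0,0],
    [0,0,0],
    [0,0,0],
    [0,0,0]
  ]
}}

```text
t: 10.35
ee_pos: [0.3732, -0.068, 0.0664]
tool_rot: [1.0, 0.027, -0.0, 0.0]
ft_force: [1.7, 0.9, -0.3]
gripper_width: 0.0158
grasp_force: 55.0
```

```bash
python3 - <<'E'
from h import *
c=door('side')
cv2.imwrite('pics/s7.png',cv2.resize(c['frame'][110:260,160:360],None,fx=4,fy=4,interpolation=cv2.INTER_CUBIC))
E
```

```text
side t 10.35 tcp [ 0.3732 -0.068   0.0664] F [ 1.7  0.9 -0.3] ring th 71 [1.431 1.457 1.481] door th 363 [0.917 1.281 1.479]
```

View pics/s7.png

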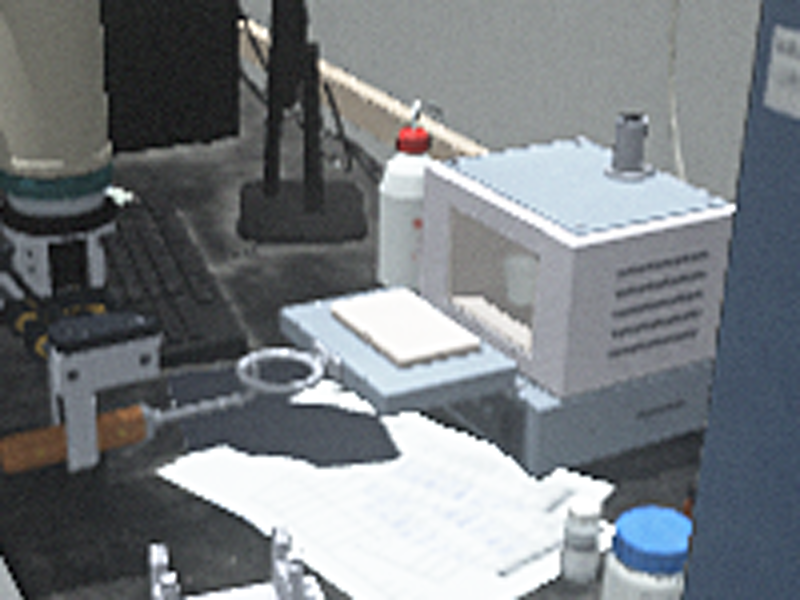

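The view shows the door level on its stop, with the ring flat at (283,370) and the shank under it. I'll lower straight down, back out and rise.

{"method": "send_rows", "body": {
  "offset": [
    [0,0,0.01],
    [0,0,0.022],
    [0,0,0.034],
    [0,0,0.045],
    [0,0,0.045],
    [-0.02,0,0.045],
    [-0.04,0,0.045],
    [-0.06,0,0.045],
    [-0.08,0,0.045],
    [-0.08,0,0.045],
    [-0.08,0,0.01],
    [-0.08,0,-0.04],
    [-0.08,0,-0.09],
    [-0.08,0,-0.11],
    [-0.08,0,-0.11]
  ],
  "angular": [
    [0,0,0],
    [0,0,0],
    [0,0,0],
    [0,0,0],
    [0,0,0],
    [0,0,0],
    [0,0,0],
    [0,0,0],
    [0,0,0],
    [0,0,0],
    [0,0,0],
    [0,0,0],
    [0,0,0],
    [0,0,0],
    [0,0,0]
  ]
}}

```text
t: 11.9
ee_pos: [0.3117, -0.0725, 0.1576]
tool_rot: [1.0, 0.027, 0.004, 0.002]
ft_force: [-0.1, 0.1, -1.2]
gripper_width: 0.0155
grasp_force: 55.0
```

```bash
python3 - <<'E'
from h import *
door('side'); move([.4315,-.205,.12],-7.74)
E
```

```text
side t 11.9 tcp [ 0.3117 -0.0725  0.1576] F [-0.1  0.1 -1.2] ring th 73 [1.434 1.458 1.482] door th 359 [0.932 1.279 1.478]
tcp [ 0.3102 -0.0718  0.1558] offset [0.1424 0.1742 0.0456] angular [ 0.0002 -0.0005  0.0299] mm [113.9 139.4  36.5] deg [ 0.08 -0.2  10.78]
```

{"method": "send_rows", "body": {
  "offset": [
    [0.02,0.04,0],
    [0.05,0.08,0],
    [0.08,0.12,0],
    [0.11,0.15,0],
    [0.142,0.174,0],
    [0.142,0.174,0],
    [0.142,0.174,0.045],
    [0.142,0.174,0.045],
    [0.142,0.174,0.045],
    [0.142,0.174,0.045]
  ],
  "angular": [
    [0,0,0.01],
    [0,0,0.02],
    [0,0,0.03],
    [0,0,0.03],
    [0,0,0.03],
    [0,0,0.03],
    [0,0,0.03],
    [0,0,0.03],
    [0,0,0.03],
    [0,0,0.03]
  ]
}}

```text
t: 12.95
ee_pos: [0.4303, -0.2042, 0.1196]
tool_rot: [0.998, -0.067, 0.0, 0.0]
ft_force: [0.8, 0.1, -1.2]
gripper_width: 0.0157
grasp_force: 55.0
```

```bash
python3 - <<'E'
from h import *
move([.4315,-.205,.07],-7.74)
s=get_state(); T=s['ee_pos']; c=cam('side'); w=pts(c)
yaw=np.radians(-7.74); ex=np.array([np.cos(yaw),np.sin(yaw)]); ey=np.array([-ex[1],ex[0]])
d=w-T; a=d[...,:2]@ex; b=d[...,:2]@ey; z=d[...,2]
m=(a>.04)&(a<.2)&(abs(b)<.04)&(z>-.03)&(z<.08)
for lo in np.arange(.06,.15,.02):
    k=m&(a>=lo)&(a<lo+.02); print(round(lo,2),k.sum(),b[k].mean().round(4),z[k].mean().round(4),z[k].max().round(4))
cv2.imwrite('pics/s8.png',cv2.resize(c['frame'][150:300,140:340],None,fx=4,fy=4,interpolation=cv2.INTER_CUBIC))
E
```

```text
tcp [ 0.4303 -0.2042  0.1196] offset [0.0016 0.0007 0.0621] angular [ 0.     -0.0001  0.    ] mm [ 1.3  0.6 49.7] deg [ 0.02 -0.04  0.01]
0.06 25 -0.0013 0.0211 0.0268
0.08 24 -0.0009 0.0212 0.0244
0.1 21 -0.0013 0.0212 0.0244
0.12 38 -0.0007 0.0284 0.0467
0.14 7 -0.0015 0.0348 0.0458
```

View pics/s8.png

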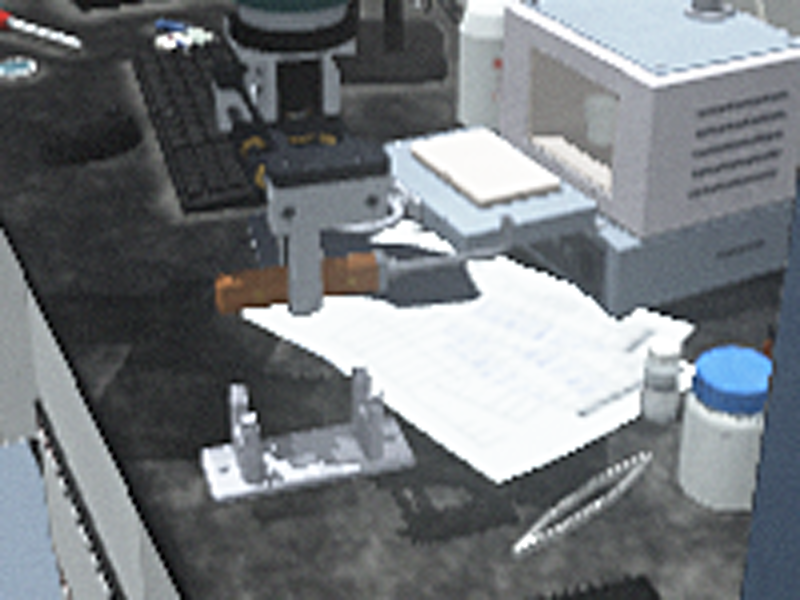

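The view shows the rod level above the empty cradle (forks at (240,430) and (365,415)), with its hold unchanged and the door still level. I'll lower it in.

{"method": "send_rows", "body": {
  "offset": [
    [0.0015,0.001,0.03],
    [0.0015,0.001,0.06],
    [0.0015,0.001,0.08],
    [0.0015,0.001,0.09],
    [0.0015,0.001,0.1],
    [0.0015,0.001,0.108],
    [0.0015,0.001,0.115],
    [0.0015,0.001,0.115],
    [0.0015,0.001,0.115]
  ],
  "angular": [
    [0,0,0],
    [0,0,0],
    [0,0,0],
    [0,0,0],
    [0,0,0],
    [0,0,0],
    [0,0,0],
    [0,0,0],
    [0,0,0]
  ]
}}

```text
t: 13.9
ee_pos: [0.4316, -0.2054, 0.0273]
tool_rot: [0.998, -0.068, 0.0, 0.0]
ft_force: [-0.1, -0.2, -2.0]
gripper_width: 0.0155
grasp_force: 55.0
```

{"method": "send_rows", "body": {
  "offset": [
    [0,0,0],
    [0,0,0],
    [0,0,0],
    [0,0,0],
    [0,0,0],
    [0,0,0],
    [0,0,0],
    [0,0,0]
  ],
  "angular": [
    [0,0,0],
    [0,0,0],
    [0,0,0],
    [0,0,0],
    [0,0,0],
    [0,0,0],
    [0,0,0],
    [0,0,0]
  ],
  "fingers": 0.6
}}

```text
t: 14.7
ee_pos: [0.4313, -0.2053, 0.0271]
tool_rot: [0.998, -0.068, 0.0, 0.0]
ft_force: [-1.3, -0.5, 0.0]
gripper_width: 0.0563
grasp_force: 0.0
```

{"method": "send_rows", "body": {
  "offset": [
    [0,0,-0.03],
    [0,0,-0.08],
    [0,0,-0.14],
    [0,0,-0.19],
    [0,0,-0.19],
    [0,0,-0.19]
  ],
  "angular": [
    [0,0,0],
    [0,0,0],
    [0,0,0],
    [0,0,0],
    [0,0,0],
    [0,0,0]
  ]
}}

```text
t: 15.3
ee_pos: [0.4315, -0.2054, 0.1797]
tool_rot: [0.998, -0.067, 0.001, 0.0]
ft_force: [-0.5, -0.1, -1.0]
gripper_width: 0.0565
grasp_force: 0.0
```

```bash
python3 - <<'E'
from h import *
c=door('side'); w=pts(c); H=cv2.cvtColor(c['frame'],cv2.COLOR_BGR2HSV)
s=get_state(); print(s['gripper_width'])
def rep(w,H,n):
    yaw=np.radians(-7.74); ex=np.array([np.cos(yaw),np.sin(yaw)]); ey=np.array([-ex[1],ex[0]])
    d=w-[.4315,-.205,0]; a=d[...,:2]@ex; b=d[...,:2]@ey; z=d[...,2]
    o=(H[...,0]>5)&(H[...,0]<22)&(H[...,1]>90)&(abs(a)<.07)&(abs(b)<.03)&(z>.02)&(z<.08)
    k=(a>.06)&(a<.16)&(abs(b)<.03)&(z>.035)&(z<.09)
    print(n,'handle',o.sum(),a[o].min(),a[o].max(),b[o].mean(),z[o].max())
    for l in(.06,.09,.13):
        q=k&(a>l)&(a<l+.03); print(l,b[q].mean().round(4),z[q].mean().round(4),z[q].max().round(4))
rep(w,H,'now'); o=dict(np.load('side0.npz')); rep(pts(o),cv2.cvtColor(o['frame'],cv2.COLOR_BGR2HSV),'start')
cv2.imwrite('pics/s9.png',cv2.resize(c['frame'][150:300,140:340],None,fx=4,fy=4,interpolation=cv2.INTER_CUBIC))
E
```

```text
side t 15.3 tcp [ 0.4315 -0.2054  0.1797] F [-0.5 -0.1 -1. ] ring th 65 [1.438 1.459 1.48 ] door th 353 [0.943 1.276 1.471]
0.05614849164132468
now handle 233 -0.05413922087471279 0.04560971645213412 -0.004535854216173506 0.06053055945906424
0.06 -0.0015 0.0485 0.0532
0.09 -0.0014 0.0485 0.0516
0.13 -0.0014 0.0592 0.0743
start handle 1 0.043662934426184755 0.043662934426184755 -0.008139953987612069 0.05434474313860425
0.06 -0.0031 0.0485 0.054
0.09 -0.0031 0.0483 0.053
0.13 -0.0034 0.0593 0.0739
```

View pics/s9.png

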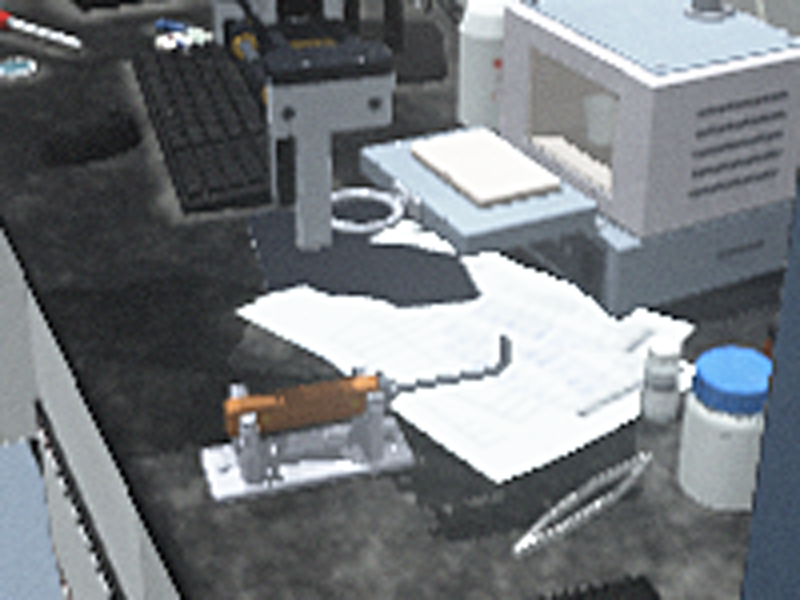

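The view shows the rod in both forks with its hook up at (505,350), the door level, the jars and vial untouched, and the gripper clear.

```bash
python3 -c "
from h import *
print(hand_in())"
```

```text
the job is handed in; nothing more can be done
None
```

I opened the furnace door with the hook rod until it rested level on its stop, laid the rod back in both forks of the cradle with the hook up, and handed in at about 15 s of the 61 s allowed; no verdict came back, but the last side view showed the jars and vial undisturbed.

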